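# Latch the instrument cassette and hold it against the sprung backstop

## Robot

A 7-joint arm with a two-finger parallel gripper is mounted at the origin on the work surface. World frame = base frame: x ahead of the robot, y to its left, z up, the work surface at z = 0. Lengths are in mm, angles in degrees, forces in N, time in s.
With the tool pointing down it reaches from about 400 to 850 mm from the base axis. Payload 4.5 kg.
Tool frame: the origin (TCP) lies at the very end of the fingers, on their centre line; the grasp point (between the pads) lies arm.grasp_offset behind it (arm.grasp_offset is the distance from the TCP to the grasp point, in mm); z points along the fingers, y is the line along which they close (so a half turn about z gives the same grasp; the last joint's range is limited). The gripper opens to 85 mm and grips with 20 to 120 N. Pads are 22 mm wide; open, the fingers measure 114 mm over their backs; the gripper's body (76 mm by 85 mm) begins 54 mm behind the grasp point. The pads swing forward as they close: fully open they stand 13 mm farther back than shut.
Start: joints at [74.76, 39.483, -11.15, 89.685, 9.013, 51.709, -12.324], TCP at [184.61, -597.138, 231.317] pointing down, gripper open.
Joint ranges: [-172.22, 172.22], [-26.19, 119.32], [-84.43, 86.54], [7.71, 146.69], [-57.33, 237.33], [2.42, 119.75], [-152.13, 152.13]. Speed limits (degrees/s): [147.25, 147.25, 180, 180, 180, 180, 180].

## Interface

Orientations are given as [roll, pitch, yaw] about the fixed x, y, z axes, in that order (R = Rz(yaw) Ry(pitch) Rx(roll)).
In Python, from plant import arm gives the robot as it stands.
- The arm moves only by the shell command python3 -m inch 'ROWS' [FORCE]. ROWS is JSON, one flat list of numbers, 7 for each row, row after row: the shift along the tool's x, y, z in mm, then the turn, a rotation vector about the tool's x, y, z in rad, then the finger opening in mm, from 0 to 85.4. A call has 1 to 8 rows; each row shifts and turns the commanded pose from where the row before left it, along the tool's axes as they then stand; what a row does not reach is not made up. A row lasts 1/10 s, in which the tool goes at most 50 mm and 8.59 degrees, less where a joint would pass 70% of its speed; a pose out of reach is approached as far as the arm can. A call with a gripper value outside its range is refused whole. The fingers move at their own pace and stop on an object; FORCE is the grip in N (left out, the last holds). Time passes only in rows, so rows that do not move let the fingers close. It gives the time, the measured TCP pose, the force, the opening and the grip force at its end, in the units of the state.
- arm.state(): the state, without advancing time (a new reading comes with each control period).
- arm.grab_frame(name): name is "scene" or "top" or "wrist"; returns the picture (400x640x3 uint8, red, green, blue); there is no depth.
- arm.camera_info(name): a dict with "mtx" (3x3 intrinsics, pixels), "world_to_cam" (4x4, takes a point from world to camera coordinates). Camera axes: x right, y down, z forward; pixel columns grow to the right and rows downward; lengths in mm; the calibration is good to about 2 mm. A picture is of the moment at which its call begins: read the wrist's pose just before it. camera_info takes no time and is no camera call; for the wrist camera it gives the pose at the moment of the call.
- arm.close_job(): hands the job in; it is judged then, once.
The state is a dict: "t": time; "joint_pos": joint angles; "qvel": joint speeds; "joint_efforts": joint torques, N m; "eef_pos": TCP position; "ee_rot": TCP orientation; "ft_force": force on the tool from outside, world axes, zero at the start; "wrist_torque": the same for the moment, N m; "finger_gap": finger opening in mm; "grip_force": force on a finger pad.
Only numpy, scipy, OpenCV 4.12 (cv2) and the standard library are available. Lean on these libraries where they do the work, as an engineer would, in place of code of your own. Each camera call takes 0.05 s, during which the arm holds its last target. There are 200 camera calls.

## Task

The steel instrument cassette lies in its tie-down dock with the red hasp open: fold the hasp down flat over its staple, then slide the cassette along the dock and press it against the sprung black backstop until both yellow pointers stand inside the green zone, a steady push of about 12 N, without ever driving the backstop to the end of its travel. Finish while still holding it pressed there, as I am going to screw a clip down behind it; leave the hasp closed and do not shift the bottles, bowl, tape, cup and forceps lying around.

Things in the scene. Friction and masses are not known exactly. Their poses are not given: they have to be found in the camera images.
- dock: Dock screwed to the table, plate 340 x 220 x 8 mm. Origin on the table, under the lane's centre line; x runs along the lane to the backstop, z up. Plate: x -135 to 205 mm. The lane, open at -x, is 118 mm wide between blue rails (10 mm thick, tops 26 mm above the table). Outside them gauge strips (|y| 71-100, tops 26 mm) show white, green, red. Blue spring housing at x 165-195, 63 mm high.
- backstop (a joint): How far the backstop is pushed in along the dock's +x, m: 0 = fully out, end stop at 0.040. Its spring resists with 4 N at 0 and 0.4 N more per mm (8 N at 0.010, 12 N at 0.020, 16 N at 0.030). The yellow pointers are over the green zone from 0.010 to 0.030, over the red beyond.
- pad (a point): The backstop's black plate, 12 x 112 x 56 mm, from 12 to 68 mm above the table. This point: the centre of its pressed face, which looks to the dock's -x; fully out it lies at x = 100 mm in the dock's frame, 40 mm above the table, and moves with joint backstop. Yellow 4 mm pointers stand out sideways over the gauge strips, 6 mm behind the face.
- cassette: Closed steel cassette, teal lids, loose in the lane, 140 (x) x 112 (y) x 60 mm high, about 0.7 kg. Origin at the centre of its underside, on the dock's plate 8 mm above the table; x points to the backstop. Push its flat end at x = -70 mm; the end at +70 mm meets the backstop, at first 25 to 60 mm away. A brass staple at x = -6 mm, 16 mm wide, stands 11 mm above the lid and passes through the hasp's slot.
- hasp (a joint): Angle of the red hasp, rad: 0 = flat on the lid over the staple (closed), grows as it swings up and back; 1.57 = upright, beyond that it leans to the cassette's -x. End stops at 0 and 2.2. Its light friction (about 0.02 N m) holds it wherever it is left.
- hasp_hinge (a point): Middle of the hasp's hinge axis, which lies along the cassette's y, at x = -34 mm and 63.5 mm above the cassette's underside. The hasp is a plate 65 mm long from here, 32 mm wide, 3 mm thick; closed it points to the cassette's +x. Its slot runs from 18 to 40 mm from the hinge.
- hasp_tab (a point): Centre of the solid tab at the hasp's free end, on the face that is uppermost when closed, 52 mm from the hinge axis; the tab spans 40 to 65 mm from the hinge. To close, press on this face.
- spray: White bottle with blue cap, 56 mm across, 150 mm high; origin at its foot. Bystander, left alone.
- bowl: Steel bowl, 100 mm across, 40 mm high; origin at its foot. Bystander.
- tape: White tape roll lying flat, 72 mm across, 25 mm high; origin at its underside. Bystander.
- swabs: Clear jar with green lid, 64 mm across, 80 mm high; origin at its foot. Bystander.
- cup: Blue cup, 70 mm across, 80 mm high; origin at its foot. Bystander.
- forceps: Steel ring-handled forceps, about 150 mm long, 8 mm thick, lying flat along their x; origin near the middle. Bystander.
Not all that is in view belongs to the job. What is shaped like the cassette but orange or purple is not meant.

How it is judged (in metres and radians):
On the way, in this order (a step that is already met when the one before it is completed fails the run):
1. the hasp is folded down flat over its staple (value of joint hasp below 0.1 rad), for 0.2 s.
2. the cassette presses on the backstop with the pointers in the green zone for half a second (value of joint backstop between 0.01 and 0.03 m and contact force between cassette and backstop between 7 and 17 N), for 0.5 s.
At the end, for the whole second after the job is handed in: The program finishes while the arm still pushes the cassette (more than 2 N): it rests flat and square (within 0.05 rad) in the lane and presses on the backstop with 7 to 17 N, the backstop pushed in 10 to 30 mm (pointers in the green), the hasp closed within 0.10 rad, the cassette still (all of step 2 and value of joint hasp below 0.1 rad and angle between the x axis of cassette and the x axis of dock, either way round below 0.05 rad and angle between cassette's own z axis and vertical below 0.05 rad and linear speed of cassette below 0.01 m/s and contact force between any of the fingers, the arm and cassette above 2 N); the arm keeps its last pose, push and grip.
It fails at once if the backstop is driven to the end of its travel (pushed in more than 38 mm) (value of joint backstop above 0.038 m).
It fails at once if a bystander is shifted more than 25 mm (distance of any of spray, bowl, tape, swabs, cup, forceps from where it was at the start of the episode above 0.025 m).
It also fails if it takes over 54 s, if anything falls off the work surface, if the arm or the gripper's body presses on something with over 40 N, if the wrist force passes 120 N, or if a joint passes its speed limit or range.

## Working session

There is one attempt and no reset: what is moved stays moved. The work goes in short steps, Python scripts to look and compute and a shell command to move; the robot and the scene stay as the last step left them, time stands still between calls to the robot, and variables do not carry over. Pictures are saved under pics/ and viewed, at most 10 in all, crops included, and the job is handed in when it is done.

```bash
mkdir -p pics; python3 - <<'E'
from plant import arm
import cv2,numpy as np
for n in ("scene","top"):
    im=arm.grab_frame(n); cv2.imwrite(f"pics/{n}0.png",im[:,:,::-1])
    c=arm.camera_info(n); print(n,np.round(c["mtx"],1).tolist(),np.round(c["world_to_cam"],3).tolist())
s=arm.state(); print(s,arm.grasp_offset)
E
```

```text
scene [[444.7, 0.0, 319.5], [0.0, 444.7, 194.2], [0.0, 0.0, 1.0]] [[-0.844, 0.536, -0.004, 421.216], [0.326, 0.506, -0.798, -61.456], [-0.426, -0.675, -0.602, 1562.038], [0.0, 0.0, 0.0, 1.0]]
top [[453.1, 0.0, 323.4], [0.0, 453.1, 197.2], [0.0, 0.0, 1.0]] [[-0.003, -1.0, -0.0, -24.876], [-0.981, 0.003, -0.193, 477.189], [0.193, -0.0, -0.981, 1510.61], [0.0, 0.0, 0.0, 1.0]]
{'t': 0.1, 'joint_pos': array([ 74.75687358,  39.5279485 , -11.14417474,  89.74009443,
         9.01293659,  51.70985993, -12.32207897]), 'qvel': array([-0.00110549, -0.09199789, -0.05782533, -0.22536296,  0.0692533 ,
       -0.03824899,  0.00806012]), 'joint_efforts': array([-3.06445632e-03, -5.40606487e+01, -1.27143569e+00, -1.58986294e+01,
        9.34349082e-03,  4.36714792e-03, -2.11279271e-06]), 'eef_pos': array([ 184.37615066, -596.56353904,  230.56298567]), 'ee_rot': array([-1.79904236e+02,  8.04675341e-03,  1.71859046e+01]), 'ft_force': array([-0.13984589, -0.03354493,  0.57844209]), 'wrist_torque': array([ 0.0316313 , -0.01674629, -0.02071987]), 'grip_force': 0.0, 'finger_gap': 85.27389917842355} 18.700000000000003
```

View pics/scene0.png

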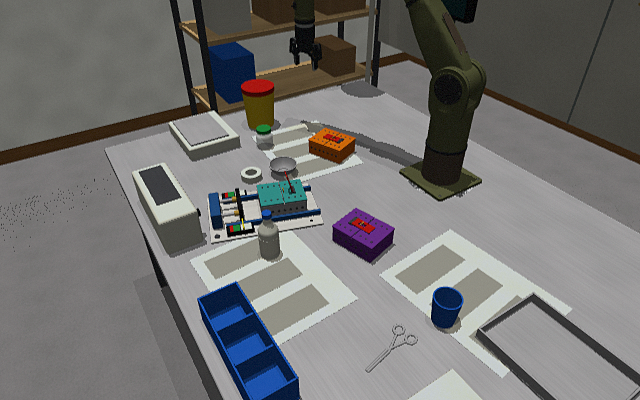

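View pics/top0.png

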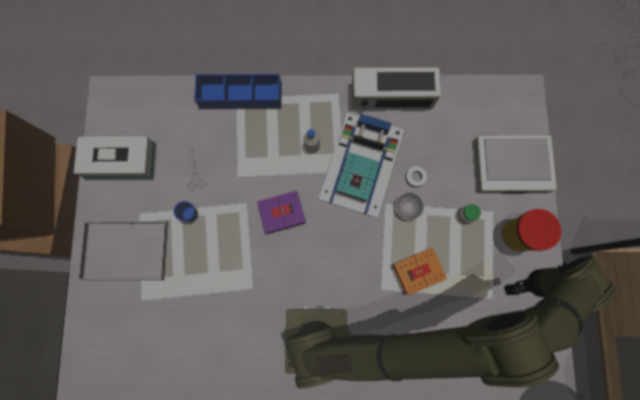

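Candidates for the cassette in the top view are teal in the dock (357,175), purple (281,212) and orange (420,271). I choose teal: it lies in the blue-railed dock with its red hasp raised. The spray (312,141), bowl (408,207) and tape (416,176) stand close to the dock. Next is a close crop.

```bash
python3 - <<'E'
import cv2,numpy as np
a=cv2.imread("pics/top0.png")[105:220,310:425]; b=cv2.imread("pics/scene0.png")[170:250,200:330]
a=cv2.resize(a,None,fx=5,fy=5,interpolation=cv2.INTER_CUBIC)
cv2.imwrite("pics/c_top.png",cv2.convertScaleAbs(a,alpha=1.5)); cv2.imwrite("pics/c_sc.png",cv2.resize(b,None,fx=6,fy=6,interpolation=cv2.INTER_CUBIC))
E
```

```text
(no output)
```

View pics/c_top.png

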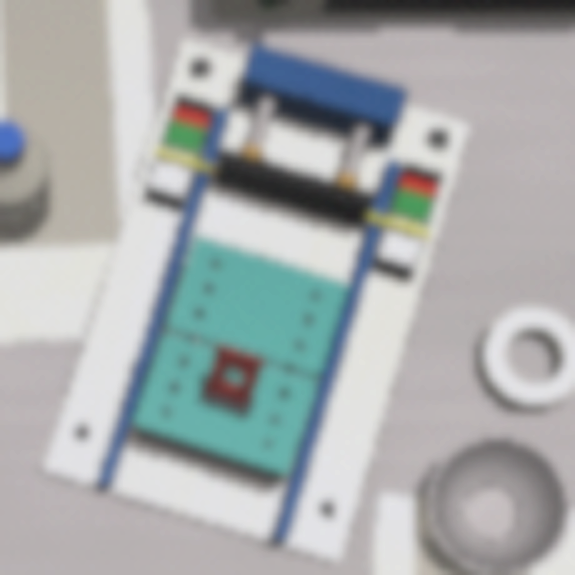

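View pics/c_sc.png

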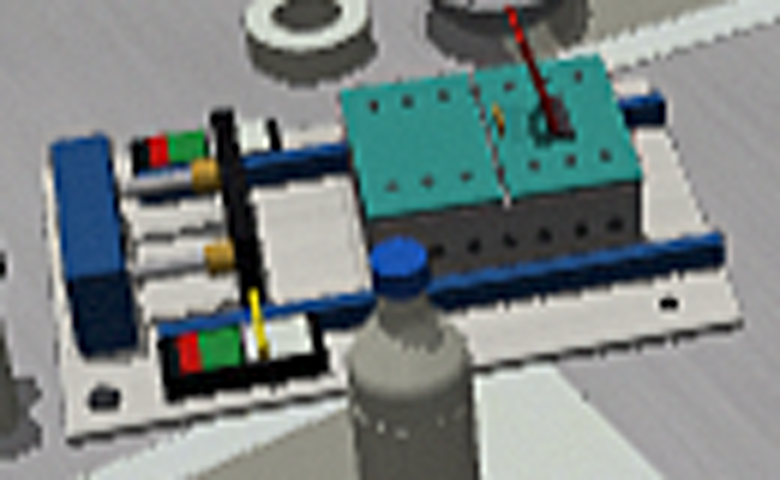

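```bash
cat > h.py <<'E'
from plant import arm
import numpy as np
from scipy.optimize import least_squares
C={n:arm.camera_info(n) for n in("top","scene")}
def proj(n,P):
    P=np.atleast_2d(P); q=P@C[n]["world_to_cam"][:3,:3].T+C[n]["world_to_cam"][:3,3]; q=q@np.array(C[n]["mtx"]).T
    return q[:,:2]/q[:,2:]
def Rz(a): return np.array([[np.cos(a),-np.sin(a),0],[np.sin(a),np.cos(a),0],[0,0,1]])
def uv(l,x0,y0,f): return (np.array(l)+.5)/f-.5+[x0,y0]
def world(p,L): return np.atleast_2d(L)@Rz(p[2]).T+[p[0],p[1],0]
E
python3 - <<'E'
from h import *
C["top"]["world_to_cam"]=np.array(C["top"]["world_to_cam"])
t=lambda l:uv(l,310,105,5); s=lambda l:uv(l,200,170,6)
dL=[[205,110,8],[205,-110,8],[-135,110,8],[-135,-110,8]]
dt=t([(185,42),(470,122),(43,470),(340,562)])
ds=s([(50,168),(68,440),(742,322)]); dsL=[[205,-110,8],[205,110,8],[-135,110,8]]
cL=np.array([[70,56,68],[70,-56,68],[-70,-56,68],[-70,56,68]])
ct=t([(198,236),(355,285),(278,475),(133,432)]); cs=s([(362,218),(342,92),(598,55),(640,182)])
def cas(p): return world(p,cL@Rz(p[4]).T+[p[3],0,0])
def hasp(p): return world(p,np.array([[-34,0,71.5],[-34+65*np.cos(p[5]),0,71.5+65*np.sin(p[5])]])+[p[3],0,0])
hs=s([(560,130),(512,10)])
def f(p,parts=False):
    r=[proj("top",world(p,dL))-dt,proj("scene",world(p,dsL))-ds,proj("top",cas(p))-ct,proj("scene",cas(p))-cs,proj("scene",hasp(p))-hs]
    return r if parts else np.vstack(r).ravel()
o=least_squares(f,[520,-100,-.25,-40,0,1.5],x_scale=[10,10,.1,10,.1,.1],loss="soft_l1")
print(np.round(o.x,3)); [print(np.round(x,1).tolist()) for x in f(o.x,True)]
p=o.x; print("gap",100-p[3]-70)
print("rear",world(p,[p[3]-70,0,40]),"hinge",world(p,[p[3]-34,0,71.5]),"tip",hasp(p)[1])
# spray/bowl/tape rough
def back(n,u,z):
    return least_squares(lambda q:(proj(n,[q[0],q[1],z])-u).ravel(),[500,-100]).x
for nm,u,z in(("spraycap",(312,133),150),("bowl",(408,206),40),("tape",(416,176),25)):
    w=back("top",np.array(u),z); print(nm,w, (Rz(-p[2])[:2,:2]@(w-p[:2])))
E
```

```text
[ 5.74213e+02 -1.51373e+02 -3.12000e-01 -2.56870e+01 -3.90000e-02
  1.30900e+00]
[[-0.7, -1.3], [0.2, 0.1], [-0.8, 0.0], [-0.3, 0.4]]
[[-1.4, -0.2], [-0.2, -1.0], [0.7, -1.0]]
[[-0.3, -0.7], [-1.0, 0.2], [1.2, -0.2], [-0.9, -2.6]]
[[0.5, -0.7], [-0.0, -1.1], [0.6, -0.4], [0.2, -1.0]]
[[-1.3, -2.6], [0.3, 1.5]]
gap 55.687401275765566
rear [[ 483.1460776 -121.9983565   40.       ]] hinge [[ 517.4078428  -133.04966618   71.5       ]] tip [ 533.44100477 -138.22124555  134.27891751]
spraycap [672.3638676   10.53132907] [ 43.71006802 184.21681564]
bowl [ 446.581312   -317.17591127] [ -70.57089607 -196.97822503]
tape [ 556.21760092 -352.32644624] [  44.56222158 -196.77530265]
```

Teal is confirmed: the staple is visible and the red hasp is about upright. The pointers are over white, the gap to the backstop is about 55 mm, and the dock yaw is about -17.9°. I'll turn and close the gripper, then move over.

```bash
python3 -m inch '[0,0,0,0,0,0.122,0, 0,0,0,0,0,0.122,0, 0,0,0,0,0,0.122,0, 0,0,0,0,0,0.122,0, 0,0,0,0,0,0.122,0, 0,0,0,0,0,0,0]'; python3 -m inch '[5,-20,0,0,0,0,0, 12,-44,0,0,0,0,0, 12,-44,0,0,0,0,0, 12,-44,0,0,0,0,0, 12,-44,0,0,0,0,0, 12,-44,0,0,0,0,0, 12,-44,0,0,0,0,0, 12,-44,0,0,0,0,0]'; python3 -m inch '[12,-44,0,0,0,0,0, 12,-44,0,0,0,0,0, 12,-44,0,0,0,0,0, 12,-44,0,0,0,0,0, 10,-36,0,0,0,0,0, 3,-12,0,0,0,0,0, 0,0,0,0,0,0,0]'
cat >> h.py <<'E'
P=np.array([574.2,-151.4,-.312])   # dock
cx=-25.7                            # cassette origin in dock
def indock(): # TCP in dock frame, and force
    s=arm.state(); e=np.array(s["eef_pos"])-[P[0],P[1],0]
    return Rz(-P[2])@e, Rz(-P[2])@s["ft_force"], s["ee_rot"], s["t"]
E
python3 - <<'E'
from h import *
import cv2
d=indock(); print(d, "rel hinge",d[0]-[cx-34,0,71.5])
im=arm.grab_frame("scene")[140:260,180:340]
cv2.imwrite("pics/s1.png",cv2.resize(im[:,:,::-1],None,fx=5,fy=5,interpolation=cv2.INTER_CUBIC))
E
```

```text
t: 0.7
eef_pos: [184.6, -596.7, 230.9]
ee_rot: [-180.0, 0.1, -17.8]
ft_force: [-1.1, -0.2, 0.2]
finger_gap: 0.0
grip_force: 0.0
t: 1.5
eef_pos: [370.2, -310.3, 231.3]
ee_rot: [-180.0, -0.0, -17.6]
ft_force: [0.6, 0.2, 0.1]
finger_gap: -0.3
grip_force: 0.0
t: 2.2
eef_pos: [496.9, -115.1, 231.1]
ee_rot: [-180.0, 0.0, -17.4]
ft_force: [0.0, -0.3, -0.6]
finger_gap: 0.4
grip_force: 0.0
(array([-84.75774738,  10.81349635, 231.06745304]), array([ 0.12706687, -0.23992171, -0.59288751]), array([-1.79951033e+02,  6.61607536e-04, -1.73884612e+01]), 2.2) rel hinge [-25.05774738  10.81349635 159.56745304]
```

View pics/s1.png

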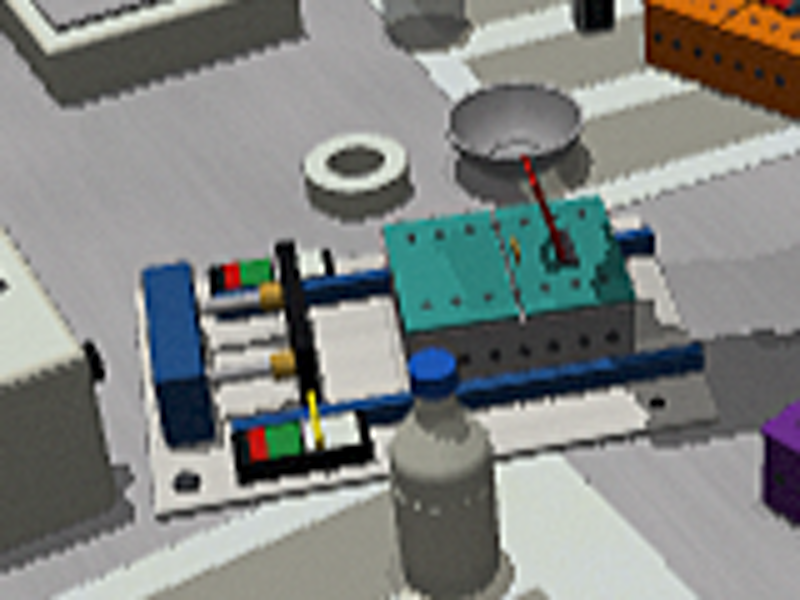

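```bash
python3 -m inch '[-7,11,0,0,0,0,0, 0,0,38,0,0,0,0, 0,0,38,0,0,0,0, 0,0,30,0,0,0,0, 0,0,8,0,0,0,0, 0,0,0,0,0,0,0]'
python3 - <<'E'
from h import *
import cv2
d=indock(); print(d, "rel hinge",d[0]-[cx-34,0,71.5])
im=arm.grab_frame("scene")[140:260,180:340]
a=cv2.resize(im[:,:,::-1],None,fx=4,fy=4,interpolation=cv2.INTER_CUBIC)
cv2.imwrite("pics/s2.png",a)
E
```

```text
t: 2.85
eef_pos: [484.0, -127.5, 116.8]
ee_rot: [179.9, 0.2, -17.9]
ft_force: [-0.1, 0.2, -0.2]
finger_gap: 0.4
grip_force: 0.0
(array([-93.1438734 ,  -4.94414855, 116.83421454]), array([-0.15452482,  0.1206878 , -0.15205903]), array([ 1.79918190e+02,  1.54048640e-01, -1.79267032e+01]), 2.85) rel hinge [-33.4438734   -4.94414855  45.33421454]
```

View pics/s2.png

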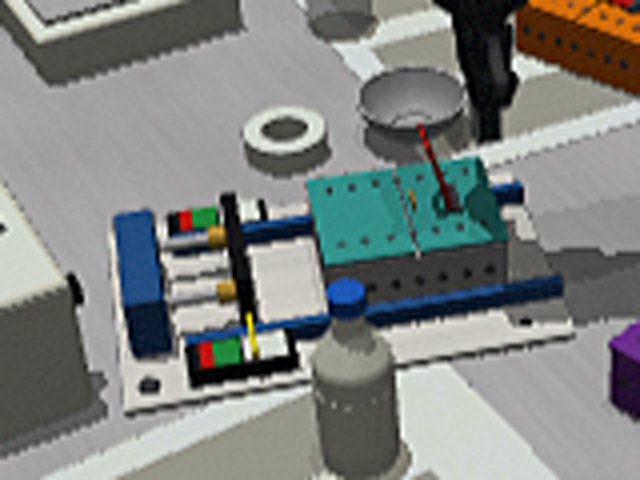

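The closed fingertips are at (490,140), behind the upright hasp, which runs from (455,200) to (422,127). Next I sweep it over.

```bash
python3 -m inch '[12,-5,0,0,0,0,0, 12,0,-1,0,0,0,0, 12,0,-1,0,0,0,0, 10,0,4,0,0,0,0, 11,0,5,0,0,0,0, 11,0,5,0,0,0,0, 9,0,9,0,0,0,0, 0,0,0,0,0,0,0]'
python3 - <<'E'
from h import *
d=indock(); print(d, "rel hinge",d[0]-[cx-34,0,71.5])
E
```

```text
t: 3.7
eef_pos: [561.6, -144.9, 95.8]
ee_rot: [180.0, -0.1, -17.8]
ft_force: [-0.1, 0.6, -0.7]
finger_gap: 0.0
grip_force: 0.0
(array([-13.9662857 ,   2.31534992,  95.82291224]), array([-0.22349467,  0.50639281, -0.74466562]), array([ 1.79992192e+02, -5.17269421e-02, -1.77915729e+01]), 3.7) rel hinge [45.7337143   2.31534992 24.32291224]
```

```bash
python3 -m inch '[5,1,8,0,0,0,0, 4,1,7,0,0,0,0, 0,0,4,0,0,0,0, 0,0,2,0,0,0,0, 0,0,0,0,0,0,0]'
python3 - <<'E'
from h import *
import cv2
d=indock(); print(d, "rel hinge",d[0]-[cx-34,0,71.5])
im=arm.grab_frame("scene")[140:260,180:340]
a=cv2.resize(im[:,:,::-1],None,fx=4,fy=4,interpolation=cv2.INTER_CUBIC)
cv2.imwrite("pics/s3.png",a)
E
```

```text
t: 4.2
eef_pos: [568.3, -148.9, 74.9]
ee_rot: [180.0, 0.1, -17.8]
ft_force: [-0.2, -0.4, -0.6]
finger_gap: -0.0
grip_force: 0.0
(array([-6.39431052,  0.57398556, 74.92676158]), array([-0.05486232, -0.48188786, -0.59571648]), array([ 1.79992217e+02,  5.03769463e-02, -1.77699513e+01]), 4.2) rel hinge [53.30568948  0.57398556  3.42676158]
```

View pics/s3.png

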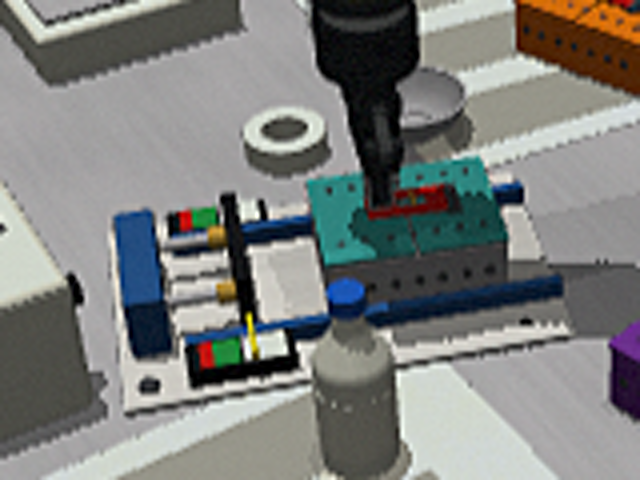

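The hasp is almost flat, with the fingertip on its tab at (380,200). Next I press lightly.

```bash
python3 -m inch '[0,0,1,0,0,0,0, 0,0,1,0,0,0,0, 0,0,0,0,0,0,0]'; python3 -m inch '[0,0,1,0,0,0,0, 0,0,0,0,0,0,0]'
```

```text
t: 4.55
eef_pos: [568.7, -149.0, 73.3]
ee_rot: [180.0, -0.0, -17.8]
ft_force: [-0.6, 0.8, 0.1]
finger_gap: 0.2
grip_force: 0.0
t: 4.75
eef_pos: [568.8, -149.0, 72.9]
ee_rot: [-180.0, -0.0, -17.8]
ft_force: [-0.8, 1.0, 4.2]
finger_gap: -0.1
grip_force: 2.4
```

```bash
python3 -m inch '[0,0,1.5,0,0,0,0, 0,0,0,0,0,0,0, 0,0,0,0,0,0,0, 0,0,0,0,0,0,0]'; python3 -m inch '[0,0,-15,0,0,0,0, 0,0,-25,0,0,0,0, -20,0,0,0,0,0,0, -40,0,0,0,0,0,0, -40,0,0,0,0,0,0, -25,0,0,0,0,0,0, -3,0,0,0,0,0,0, 0,0,0,0,0,0,0]'
python3 - <<'E'
from h import *
import cv2
print(indock())
im=arm.grab_frame("scene")[140:260,180:340]
a=cv2.resize(im[:,:,::-1],None,fx=4,fy=4,interpolation=cv2.INTER_CUBIC)
cv2.imwrite("pics/s4.png",a)
E
```

```text
t: 5.15
eef_pos: [568.8, -149.0, 72.4]
ee_rot: [-180.0, -0.0, -17.8]
ft_force: [-3.2, 1.6, 12.1]
finger_gap: 0.2
grip_force: 6.4
t: 5.95
eef_pos: [447.2, -109.9, 111.3]
ee_rot: [-180.0, -0.1, -17.8]
ft_force: [0.4, -0.3, 0.5]
finger_gap: 0.1
grip_force: 0.0
(array([-133.59817605,    0.46344082,  111.32125319]), array([ 0.50660666, -0.18695897,  0.50990463]), array([-1.79994628e+02, -6.06556642e-02, -1.77645693e+01]), 5.95)
```

View pics/s4.png

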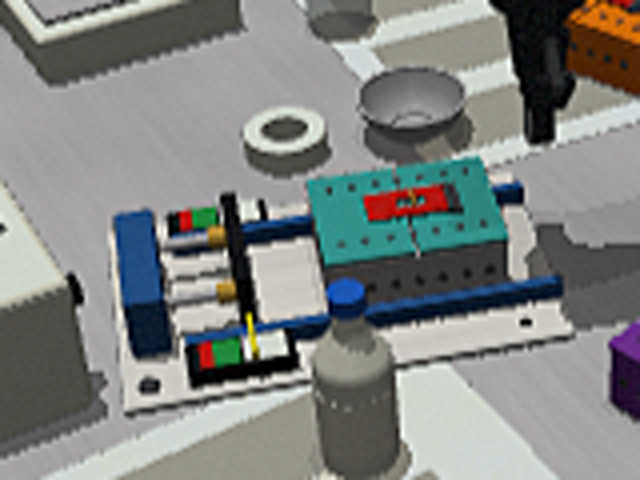

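The hasp lies flat, with the staple through its slot at (412,200). Now I go down behind the cassette and push.

```bash
python3 -m inch '[0,0,35,0,0,0,0, 0,0,30,0,0,0,0, 0,0,14,0,0,0,0, 0,0,2,0,0,0,0, 0,0,0,0,0,0,0]'; python3 -m inch '[7,0,0,0,0,0,0, 7,0,0,0,0,0,0, 5,0,0,0,0,0,0, 3,0,0,0,0,0,0, 3,0,0,0,0,0,0, 3,0,0,0,0,0,0, 0,0,0,0,0,0,0]'; python3 -c "
from h import *
print(indock())"
```

```text
t: 6.5
eef_pos: [448.0, -110.3, 29.6]
ee_rot: [180.0, -0.1, -17.8]
ft_force: [0.1, 0.8, 0.3]
finger_gap: 0.1
grip_force: 0.0
t: 7.2
eef_pos: [471.5, -117.9, 29.7]
ee_rot: [180.0, 0.2, -17.8]
ft_force: [-3.7, 1.0, 3.2]
finger_gap: 0.1
grip_force: 2.1
(array([-108.06931186,    0.33511712,   29.72893987]), array([-3.85159164, -0.1418239 ,  3.18830711]), array([179.98047724,   0.24507472, -17.76039872]), 7.2)
```

```bash
python3 -m inch '[5,0,0,0,0,0,0, 6,0,0,0,0,0,0, 6,0,0,0,0,0,0, 6,0,0,0,0,0,0, 6,0,0,0,0,0,0, 6,0,0,0,0,0,0, 6,0,0,0,0,0,0, 0,0,0,0,0,0,0]'; python3 -c "
from h import *
print(indock())";  python3 -m inch '[2,0,0,0,0,0,0, 2,0,0,0,0,0,0, 2,0,0,0,0,0,0, 2,0,0,0,0,0,0, 0,0,0,0,0,0,0]';python3 -c "
from h import *
print(indock())"
```

```text
t: 8.0
eef_pos: [509.8, -130.5, 29.5]
ee_rot: [180.0, 0.3, -17.8]
ft_force: [-5.9, 2.2, 3.0]
finger_gap: -0.4
grip_force: 3.0
(array([-67.69296404,   0.10355213,  29.51101479]), array([-6.23275263,  0.26521704,  3.02969615]), array([179.95912822,   0.32043677, -17.77799911]), 8.0)
t: 8.5
eef_pos: [515.6, -132.4, 29.5]
ee_rot: [179.9, 0.5, -17.8]
ft_force: [-8.4, 2.5, 6.0]
finger_gap: 0.4
grip_force: 4.3
(array([-61.60539342,   0.07167853,  29.48312058]), array([-8.76105846, -0.21144196,  6.00586106]), array([179.9474744 ,   0.51570114, -17.76917589]), 8.5)
```

```bash
cat >> h.py <<'E'
import cv2
def ptr(im,n): # yellow pointer dock-x per side, rgb image
    h=cv2.cvtColor(np.ascontiguousarray(im),cv2.COLOR_RGB2HSV).astype(int); out=[]
    for sy in(86,-86):
        xs=np.arange(95,150,.5); uv_=proj(n,world(P,np.array([[x,sy,32] for x in xs]))).astype(np.float32)
        f=np.ascontiguousarray(im).astype(np.float32); v=cv2.remap(f,uv_[:,:1],uv_[:,1:],cv2.INTER_LINEAR)[:,0]
        w=np.clip(np.minimum(v[:,0],v[:,1])-v[:,2]-15,0,None)*(v[:,0]>.9*v[:,1]); out.append((round(float((w*xs).sum()/max(w.sum(),1e-6)),1),round(float(w.max()))))
    return out
E
python3 - <<'E'
from h import *
print(indock())
for n in("top","scene"): print(n,ptr(cv2.imread(f"pics/{n}0.png")[:,:,::-1],n),ptr(arm.grab_frame(n),n))
E
```

```text
(array([-61.60539342,   0.07167853,  29.48312058]), array([-8.76105846, -0.21144196,  6.00586106]), array([179.9474744 ,   0.51570114, -17.76917589]), 8.5)
top [(115.6, 17), (114.2, 23)] [(133.3, 16), (114.3, 25)]
scene [(108.4, 160), (136.4, 20)] [(107.8, 166), (136.5, 23)]
```

```bash
python3 -m inch '[2,0,-0.5,0,0,0,0, 2,0,-0.5,0,0,0,0, 2,0,-0.5,0,0,0,0, 0,0,0,0,0,0,0]';cat >m.py <<'E'
from h import *
d=indock(); print(np.round(d[0],1),np.round(d[1],1),d[2][1:],d[3],ptr(arm.grab_frame("scene"),"scene")[0])
E
python3 m.py;  python3 -m inch '[2,0,-0.5,0,0,0,0, 2,0,0,0,0,0,0, 2,0,0,0,0,0,0, 0,0,0,0,0,0,0]' >/dev/null;python3 m.py
```

```text
t: 9.0
eef_pos: [523.7, -135.3, 30.7]
ee_rot: [179.9, 0.3, -17.8]
ft_force: [-5.0, 0.1, -2.6]
finger_gap: 0.2
grip_force: 2.5
[-53.   -0.2  30.7] [-4.8 -1.5 -2.6] [  0.26114784 -17.79814165] 9.0 (107.8, 170)
[-49.2  -0.8  30.7] [-7.2 -2.2 -2.3] [  0.50930901 -17.82169203] 9.45 (111.4, 116)
```

```bash
python3 -m inch '[2,-0.5,0,0,0,0,0, 2,-0.3,0,0,0,0,0, 2,0,0,0,0,0,0, 2,0,0,0,0,0,0, 0,0,0,0,0,0,0]' >/dev/null;python3 m.py;  python3 -m inch '[2,0,0,0,0,0,0, 2,0,0,0,0,0,0, 2,0,0,0,0,0,0, 0,0,0,0,0,0,0]' >/dev/null;python3 m.py
```

```text
[-43.6  -0.6  30.3] [-11.   -3.   -1.9] [  0.78010779 -17.83992557] 10.0 (116.9, 118)
[-39.8  -1.   29.9] [-13.6  -2.8  -1.7] [  1.03246401 -17.84505544] 10.45 (121.0, 180)
```

```bash
python3 -m inch '[2,-0.3,0,0,0,0,0, 2,-0.3,0,0,0,0,0, 0.5,0,0,0,0,0,0, 0,0,0,0,0,0,0, 0,0,0,0,0,0,0, 0,0,0,0,0,0,0, 0,0,0,0,0,0,0, 0,0,0,0,0,0,0]' >/dev/null;python3 m.py
python3 - <<'E'
from h import *
im=arm.grab_frame("scene")[150:260,180:330]
b=arm.grab_frame("top")[105:185,320:430]
a=cv2.resize(im[:,:,::-1],(600,440),interpolation=cv2.INTER_CUBIC)
cv2.imwrite("pics/s5.png",a)
E
```

```text
[-38.7  -0.9  29.8] [-20.8  -3.5   3.9] [  1.39838132 -17.85476397] 11.3 (121.9, 184)
```

View pics/s5.png

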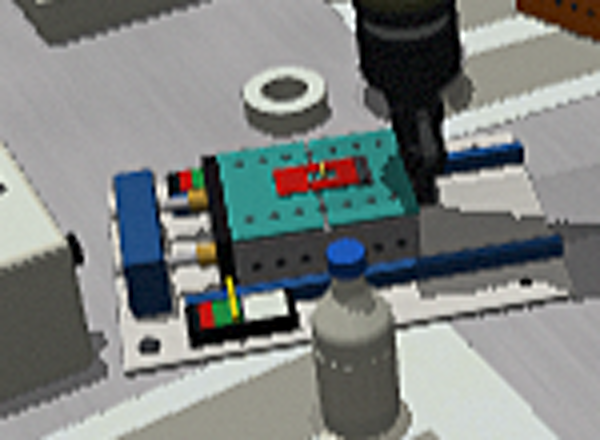

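Both pointers are inside the green at (232,300), the hasp is shut and the cassette is square. The wrist reads 21 N though, because the fingers drag down on the cassette. I'll ease that by lifting slightly.

```bash
python3 -m inch '[0,0,-0.7,0,0,0,0, 0,0,-0.6,0,0,0,0, 0,0,0,0,0,0,0, 0,0,0,0,0,0,0]' >/dev/null;python3 m.py;python3 -m inch '[0,0,0,0,0,0,0, 0,0,0,0,0,0,0, 0,0,0,0,0,0,0, 0,0,0,0,0,0,0]' >/dev/null;python3 m.py
```

```text
[-35.8  -0.7  31. ] [-13.9  -3.5  -2.1] [  1.08641531 -17.86627784] 11.85 (124.5, 180)
[-35.8  -0.7  31. ] [-14.5  -4.   -1.3] [  1.08679109 -17.85609404] 12.3 (124.9, 184)
```

```bash
python3 -m inch '[0,0,0,0,0,0,0, 0,0,0,0,0,0,0, 0,0,0,0,0,0,0, 0,0,0,0,0,0,0, 0,0,0,0,0,0,0, 0,0,0,0,0,0,0, 0,0,0,0,0,0,0, 0,0,0,0,0,0,0]' >/dev/null;python3 m.py; python3 -c "
from plant import arm
print(arm.close_job())"
```

```text
[-35.8  -0.7  31. ] [-14.8  -3.8  -1.6] [  1.08324627 -17.86296226] 13.15 (124.5, 180)
the job is handed in; nothing more can be done
None
```

The job is handed in at about 13 s with the arm still pushing: the hasp is closed and the cassette is held square against the backstop, pushed in about 16–17 mm (about 11 N, in the green); I saw no bystander moved in the pictures, but no verdict came back.

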